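# Knock a stuck measuring cell out of its nest

### The job

The orange measuring cell is stuck in the white-and-aluminium nest. Take the red C-shaped knockout tool by its black handle, bring its rod in under the nest, feel gently for the knockout hole in the underside and push the cell up until it stands about 12 mm proud of the block, still gripped upright in the nest. Never force the tool against the nest or ram the cell, and do not touch the cell with the gripper itself; then stand the tool upright back on its blue mat and let go, leaving the rack, bottle and beaker alone.

Things in the scene. Friction and masses are not known exactly. Their poses are not given: they have to be found in the camera images.
- nest: Fixed bridge-shaped nest; origin on the table under its middle, z up. Aluminium block (78 mm in x, 74 in y, top 124 mm above the table) on two white legs at its y sides (37 to 50 mm either side; feet 8 mm thick out to 74 mm). The space below is open along x, 74 mm wide, 78 mm high. Keep the tool's force on the nest under 25 N.
- nest_rim (a point): On the nest's axis at the block's top face, 124 mm above the table. The cavity below it is 42 x 32 mm, 36 mm deep (floor 88 mm above the table). Two brass spring pads in its y walls grip the cell: it slides only under some 7 to 13 N, and stays where it is pushed, up to 18 mm above the floor.
- nest_under (a point): On the nest's axis at the underside, 78 mm above the table. Within 21 mm in x either side it is a dark sole plate, 10 mm thick, the cavity's floor. Its one through hole is 11 mm in nest x, 18 mm in nest y, centred at y = 0, but the sole may be clamped anywhere along x, unmeasured: the hole's centre is from 8 mm before to 8 mm beyond this point in x. Gentle pressure does not shift it.
- cell: Orange block, 40 x 30 x 34 mm (x, y, z), about 80 g, with a white window on top. Origin at the centre of its underside. It starts on the cavity floor with its top 2 mm below the block's top face. When it is 12 mm proud its origin is 102 mm above the table. Keep the rod's force on it below 25 N.
- tool: Free-standing C-shaped knockout tool, 0.3 to 0.5 kg, 191 mm high; origin on its rod's axis at the foot's underside, z up. Red spine at x = -66 to -54 mm, 24 mm wide; red top arm from z = 138 to 150 mm. The C is open to +x: moved along +x it goes over the block from the nest's -x side (or +x side, turned), foot and rod under the block, arm above.
- tool_grip (a point): Middle of the tool's black handle, on the rod's axis, 171 mm above the tool's underside. The handle is 16 mm in tool x, 30 mm in tool y, from z = 150 to 191 mm; grip it across the 16 mm (fingers closing along the tool's x).
- rod_tip (a point): Top of the tool's upright brass rod (8 mm diameter, flat tip), 60 mm above the tool's underside; it stands on the foot at the tool's x = y = 0.
- tool_foot (a point): Centre of the underside of the tool's steel foot plate (90 mm in x, 44 mm in y, 10 mm thick), 23 mm in -x from the rod's axis.
- mat: Fixed thin black mat with a blue face, 160 x 120 mm (x, y), 3 mm thick; origin at the centre of its underside. The tool stands on it at the start, its x roughly along the mat's x.
- rack: White cuvette rack, 60 x 150 mm, 53 mm high, loose, leave it alone. Origin at the centre of its underside. It may stand to the left or the right, with the mat on the other hand.
- bottle: Amber reagent bottle, 60 mm diameter, 130 mm high, loose, leave it alone. Origin at the centre of its underside.
- beaker: Glass beaker, 64 mm diameter at the rim, 80 mm high, loose, leave it alone. Origin at the centre of its underside.

How it is judged:
By the outcome, as a careful person would: the job done as asked, in the order asked, and still so for the second after the job is handed in, with the robot touching nothing.
It also fails if it takes over 61 s, if anything falls off the work surface, if the arm or the gripper's body presses on something with over 40 N, if the wrist force passes 120 N, or if a joint passes its speed limit or range.

### The arm

A 6-joint arm with a two-finger parallel gripper is mounted at the origin on the work surface. World frame = base frame: x ahead of the robot, y to its left, z up, the work surface at z = 0. Lengths are in m, angles in degrees, forces in N, time in s.
With the tool pointing down it reaches from about 0.3 to 0.75 m from the base axis. Payload 8.5 kg.
Tool frame: the origin (TCP) lies on the centre line of the jaws, within the pads' length; the fingertips stand 14 mm ahead of it and the grasp point (between the pads) lies 5 mm behind it; z points along the fingers, x is the direction in which the jaws open and shut, and the axes are right-handed (so a half turn about z gives the same grasp; the last joint's range is limited). The gripper opens to 85 mm and grips with 20 to 120 N. Pads are 22 mm wide; open, the fingers measure 114 mm over their backs; the gripper's body (76 mm by 85 mm) begins 54 mm behind the grasp point. The pads swing forward as they close: fully open they stand 13 mm farther back than shut.
Start: joints at [-78.111, 21.807, 74.336, -0, 83.858, -12.336], TCP at [0.226, -0.502, 0.245] pointing down, gripper open.
Joint ranges: [-178.18, 178.18], [-50.72, 133.34], [12.68, 142.11], [-81.47, 261.47], [9.98, 163.14], [-165.26, 165.26]. Speed limits (degrees/s): [136.94, 136.94, 180, 180, 180, 180].

### API

Orientations are given as a 3x3 rotation matrix whose columns are the frame's x, y, z axes.
In Python, from rig import * gives the robot as it stands.
- The arm moves only by the shell command python3 -m crank 'ROWS' [FORCE]. ROWS is JSON, one flat list of numbers, 7 for each row, row after row: the turn, a rotation vector about the world's x, y, z in rad, then the shift along the world's x, y, z in m, then the opening in per cent of the stroke, from 0 (shut) to 100 (fully open). A call has 1 to 20 rows; each row shifts and turns the commanded pose from where the row before left it; what a row does not reach is not made up. A row lasts 1/10 s, in which the tool goes at most 50 mm and 8.59 degrees, less where a joint would pass 70% of its speed; a pose out of reach is approached as far as the arm can. A call is refused whole if a number of a shift passes 0.05 or a number of a turn 0.15, either way. A call with a gripper value outside its range is refused whole. The fingers move at their own pace and stop on an object; FORCE is the grip in N (left out, the last holds). Time passes only in rows, so rows that do not move let the fingers close. It gives the time, the measured TCP pose, the force and the opening at its end, in the units of the state.
- observe(): the state, without advancing time (a new reading comes with each control period).
- get_image(name): name is "scene" or "top" or "wrist"; returns a dict with "frame" (420x560x3 uint8, red, green, blue), "fov_y" (degrees; the focal length in pixels is half the picture's height over the tangent of half this angle, whatever the lens; pixels are square), "cx", "cy" (the principal point, pixels), "k1" (the pictures are not rectified: a ray, as slopes to the right and down, at radius r is drawn at 1 + k1 r^2 times it, then the intrinsics apply), "world_to_cam" (4x4, takes a point from world to camera coordinates). Camera axes: x right, y up, looking along -z (the intrinsics and any distortion apply to the point x, -y, -z); pixel columns grow to the right and rows downward; lengths in m; the calibration is good to about 2 mm. A picture is of the moment at which its call begins. There is no depth.
- close_job(): hands the job in, once; it reports no verdict.
The state is a dict: "time_s": time; "q": joint angles; "qvel": joint speeds; "joint_efforts": joint torques, N m; "position": TCP position; "tool_rot": TCP orientation; "ft_force": force on the tool from outside, world axes, zero at the start; "wrist_torque": the same for the moment, N m; "grip_width": finger opening in m.
Only numpy, scipy, OpenCV 4.12 (cv2) and the standard library are available. Lean on these libraries where they do the work, as an engineer would, in place of code of your own. Each camera call takes 0.05 s, during which the arm holds its last target. There are 200 camera calls.

## Working session

There is one attempt and no reset: what is moved stays moved. The work goes in short steps, Python scripts to look and compute and a shell command to move; the robot and the scene stay as the last step left them, time stands still between calls to the robot, and variables do not carry over. Pictures are saved under pics/ and viewed, about 8 in all and at most 12, crops included, and the job is handed in when it is done.

```bash
mkdir -p pics; ls
cat > h.py <<'E'
from rig import *
import numpy as np, cv2
def ray(im,u,v):
    H=im["frame"].shape[0]; f=H/2/np.tan(np.radians(im["fov_y"])/2)
    K=np.array([[f,0,im["cx"]],[0,f,im["cy"]],[0,0,1]])
    p=cv2.undistortPoints(np.array([[[u,v]]],float),K,np.array([im["k1"],0,0,0,0.]))[0,0] if 0 else None
    d=np.array([(u-im["cx"])/f,(v-im["cy"])/f]); s=d.copy()
    for _ in range(30): s=d/(1+im["k1"]*(s@s))
    M=np.array(im["world_to_cam"]); R=M[:3,:3]; t=M[:3,3]
    return -R.T@t, R.T@np.array([s[0],-s[1],-1.])
def onz(im,u,v,z):
    c,d=ray(im,u,v); return c+d*(z-c[2])/d[2]
def proj(im,P):
    H=im["frame"].shape[0]; f=H/2/np.tan(np.radians(im["fov_y"])/2)
    M=np.array(im["world_to_cam"]); p=M[:3,:3]@P+M[:3,3]; s=np.array([p[0],-p[1]])/-p[2]
    s=s*(1+im["k1"]*(s@s)); return s*f+[im["cx"],im["cy"]]
def save(im,n): cv2.imwrite("pics/"+n,cv2.cvtColor(im["frame"],cv2.COLOR_RGB2BGR))
E
python3 - <<'E'
from h import *
import pickle
d={}
for n in["scene","top"]:
    im=get_image(n); d[n]=im; save(im,n+"0.png"); c,_=ray(im,280,210); print(n,im["fov_y"],im["k1"],c.round(3))
pickle.dump(d,open("im0.pkl","wb"))
s=observe(); print(s["position"],s["tool_rot"],s["grip_width"],s["ft_force"],s["time_s"])
E
```

```text
pics
scene 50.97736533702785 -0.1414976706684851 [ 1.234 -0.236  0.684]
top 56.63160825583155 -0.04781526810512979 [ 0.451 -0.003  0.86 ]
[ 0.22562156 -0.5013236   0.24476538] [[ 4.10320375e-01 -9.11941394e-01 -2.89106289e-04]
 [-9.11940484e-01 -4.10320384e-01  1.31734164e-03]
 [-1.31996457e-03 -2.76884387e-04 -9.99999091e-01]] 0.08528856644328055 [ 0.84581595 -0.39798629 -0.03485586] 0.1
```

View pics/top0.png

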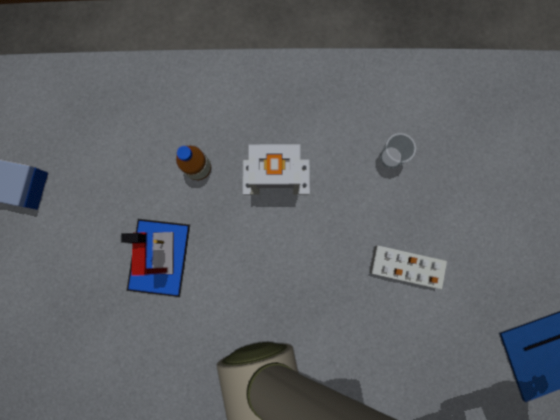

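View pics/scene0.png

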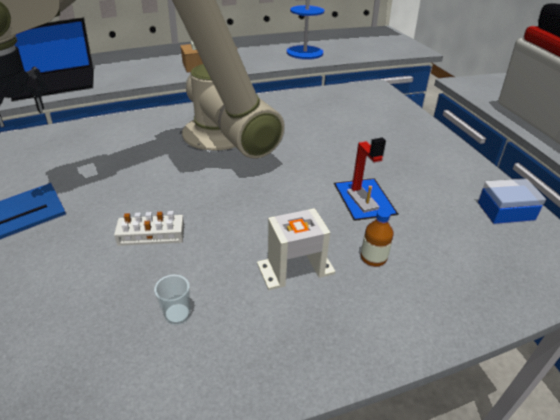

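The top view has image up = +x and left = +y. The nest is at (275,165) with its tunnel roughly along x. The tool on its mat is at (158,258) with the handle at (133,238), its C open towards +x. The bottle is at (190,160), the beaker at (398,150) and the rack at (410,268). The scene view agrees. Next I measure.

Run:
```python
from h import *
import pickle
d=pickle.load(open("im0.pkl","rb")); im=d["top"]
f=im["frame"]; hsv=cv2.cvtColor(f,cv2.COLOR_RGB2HSV)
def quad(mask,z,roi,hull=True,ret=False):
    m=np.zeros_like(mask); x0,y0,x1,y1=roi; m[y0:y1,x0:x1]=mask[y0:y1,x0:x1]
    pts=np.argwhere(m)[:,::-1]
    P=np.array([onz(im,u,v,z)[:2] for u,v in pts],np.float32)
    r=cv2.minAreaRect(P); return len(pts),np.round(r[0],4),np.round(r[1],4),round(r[2],2)
h,s,v=cv2.split(hsv)
blue=((h>100)&(h<130)&(s>120)&(v>40)); red=((h<6)|(h>174))&(s>150)&(v>60); org=(h>=7)&(h<20)&(s>150)&(v>90)
black=(v<45)
print("mat",quad(blue|black|red,0.003,(122,216,195,300)))
print("matblue",quad(blue,0.003,(122,216,195,300)))
print("cell",quad(org,0.122,(255,145,295,180)))
white=(v>130)&(s<40)
print("nest top",quad(white,0.124,(245,140,305,172)))
print("red",quad(red,0.15,(120,228,190,290)))
print("black handle", quad(black,0.191,(118,228,148,246)))
big=lambda r:cv2.resize(f[r[1]:r[3],r[0]:r[2]],None,fx=5,fy=5,interpolation=cv2.INTER_CUBIC)
a=big((115,215,195,300)); b=big((235,135,315,220)); 
cv2.imwrite("pics/c1.png",cv2.cvtColor(np.hstack([a,b]),cv2.COLOR_RGB2BGR))
```

```text
mat (2892, array([0.4588, 0.2958]), array([0.1466, 0.1546]), 83.58)
matblue (2181, array([0.4571, 0.281 ]), array([0.1144, 0.1545]), 83.34)
cell (193, array([0.6353, 0.022 ]), array([0.0312, 0.0358]), 89.72)
nest top (1204, array([0.6478, 0.0209]), array([0.1145, 0.0539]), 89.67)
red (394, array([0.4633, 0.2696]), array([0.0728, 0.0258]), 2.52)
black handle (216, array([0.4895, 0.2628]), array([0.042 , 0.0167]), 86.68)
```

View pics/c1.png

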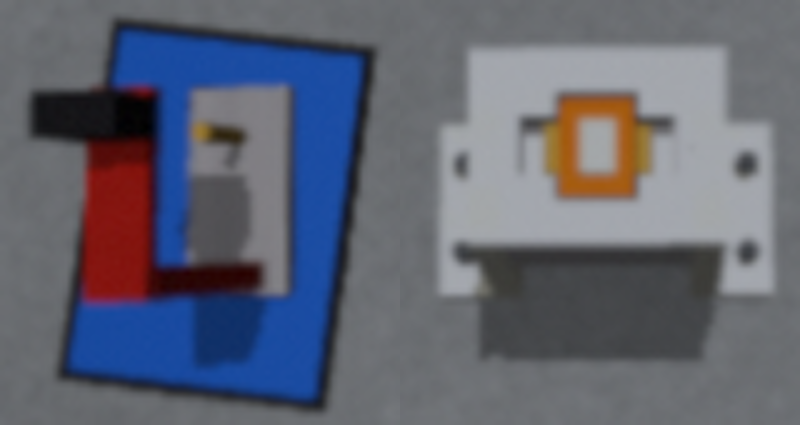

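Run:
```python
from h import *
import pickle
d=pickle.load(open("im0.pkl","rb")); im=d["top"]
def L(U,V,z): return onz(im,U/5+115-.4,V/5+215-.4,z)[:2].round(4)
def Rr(U,V,z): return onz(im,(U-400)/5+235-.4,V/5+135-.4,z)[:2].round(4)
print("handle top",[L(*p,.194) for p in[(32,92),(33,136),(75,114)]])
print("foot",[L(*p,.013) for p in[(191,87),(290,86),(188,294),(290,295)]])
print("rod",L(203,131,.063))
print("arm back",[L(*p,.153) for p in[(83,299),(153,299)]])
print("mat",[L(*p,.003) for p in[(117,21),(373,49),(62,376),(323,406)]])
print("nest",[Rr(*p,.124) for p in[(468,47),(726,47),(473,246),(722,246),(597,146.5)]])
print("feet",[Rr(*p,.008) for p in[(438,123),(774,123),(438,295),(774,295)]])
print("cell",[Rr(*p,.122) for p in[(557,92),(637,92),(557,198),(637,198)]])
for n,z in[((190,153),.13),((197,172),0),((392,157),0),((400,148),.08)]: print(n,onz(im,*n,z)[:2].round(3))
```

```text
handle top [array([0.4971, 0.284 ]), array([0.4819, 0.2829]), array([0.4895, 0.2685])]
foot [array([0.5116, 0.2913]), array([0.5119, 0.2475]), array([0.422 , 0.2891]), array([0.4216, 0.2446])]
rod [0.4899 0.2682]
arm back [array([0.4249, 0.2793]), array([0.425 , 0.2536])]
mat [array([0.5418, 0.3294]), array([0.529 , 0.2139]), array([0.386 , 0.3471]), array([0.3737, 0.2316])]
nest [array([0.6751, 0.0723]), array([ 0.6745, -0.0284]), array([0.5959, 0.0696]), array([ 0.5955, -0.0262]), array([0.6349, 0.0219])]
feet [array([0.6751, 0.0973]), array([ 0.6743, -0.0536]), array([0.5967, 0.0964]), array([ 0.596 , -0.0526])]
cell [array([0.6573, 0.0376]), array([0.6571, 0.0064]), array([0.6151, 0.0374]), array([0.6149, 0.0065])]
(190, 153) [0.656 0.184]
(197, 172) [0.648 0.2  ]
(392, 157) [ 0.681 -0.242]
(400, 148) [ 0.679 -0.237]
```

```bash
python3 -m crank '[0,0,0.1468,0.0165,0.048,0.0035,100, 0,0,0.1468,0.0165,0.048,0.0035,100, 0,0,0.1468,0.0165,0.048,0.0035,100, 0,0,0.1468,0.0165,0.048,0.0035,100, 0,0,0.1468,0.0165,0.048,0.0035,100, 0,0,0.1468,0.0165,0.048,0.0035,100, 0,0,0.1468,0.0165,0.048,0.0035,100, 0,0,0.1468,0.0165,0.048,0.0035,100, 0,0,0,0.0165,0.048,0.0035,100, 0,0,0,0.0165,0.048,0.0035,100, 0,0,0,0.0165,0.048,0.0035,100, 0,0,0,0.0165,0.048,0.0035,100, 0,0,0,0.0165,0.048,0.0035,100, 0,0,0,0.0165,0.048,0.0035,100, 0,0,0,0.0165,0.048,0.0035,100, 0,0,0,0.0165,0.048,0.0035,100, 0,0,0,0,0,0,100, 0,0,0,0,0,0,100]' 40
python3 - <<'E'
from h import *
im=get_image("wrist"); save(im,"w1.png"); s=observe(); print(s["position"],s["tool_rot"],s["q"],s["time_s"])
for P in[(.4897,.2685,.194),(.4897,.2685,.063)]: print(proj(im,np.array(P)))
import pickle; pickle.dump(im,open("w1.pkl","wb"))
E
```

```text
time_s: 1.9
position: [0.4849, 0.2538, 0.2995]
tool_rot: [[1.0, 0.028, -0.002], [0.028, -1.0, -0.001], [-0.002, 0.001, -1.0]]
ft_force: [0.2, -0.5, -0.7]
grip_width: 0.0856
[0.48480723 0.25289371 0.29983833] [[ 9.99642384e-01  2.67145923e-02 -1.19757761e-03]
 [ 2.67138640e-02 -9.99642929e-01 -6.20106103e-04]
 [-1.21371587e-03  5.87892418e-04 -9.99999091e-01]] [ 1.51468924e+01  1.96563097e+01  6.86462636e+01 -1.63739491e-02
  9.17729427e+01  1.36156013e+01] 1.95
[279.76707255 190.42636186]
[277.74755603 156.91018151]
```

View pics/w1.png

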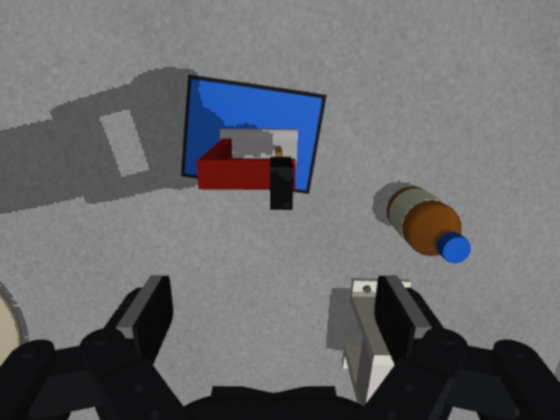

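The wrist view shows the handle top at about x 270–294, y 178–210. The bottle and nest are clear of the fingers.

Run:
```python
from h import *
import pickle
im=pickle.load(open("w1.pkl","rb")); f=im["frame"]
g=cv2.cvtColor(f,cv2.COLOR_RGB2GRAY)
print(g[150:216:2,282]); print(g[200,264:300]); print(g[170,264:300])
for u,v in[(270,209),(293.5,209),(270,182),(293.5,182)]: print(onz(im,u,v,.194)[:2].round(4))
for u,v in[(278.5,152)]: print("rod",onz(im,u,v,.063)[:2].round(4))
for u,v in[(220,129),(298,131)]: print("foot",onz(im,u,v,.013)[:2].round(4))
for u,v in[(199,189),(270,189)]: print("arm",onz(im,u,v,.153)[:2].round(4))
```

```text
[122 118 118  76  11   8   9   8  15  26  27  27  27  24  19  13  14  13
  13  13  13  14  14  14  13  14  13  15  14  23 113 136 136]
[134 133 133 133 132 114  61  19  13  14  14  13  13  13  13  14  13  14
  14  14  15  12  13  13  13  14  14  28  67 110 132 137 136 136 136 135]
[44 44 42 44 42 39 32 24 25 26 27 27 27 26 27 26 27 29 27 28 27 28 29 27
 26 28 26 28 31 37 51 73 86 87 87 87]
[0.4834 0.255 ]
[0.4997 0.2554]
[0.4829 0.2742]
[0.4988 0.2747]
rod [0.4903 0.2736]
foot [0.4231 0.2902]
foot [0.5128 0.2905]
arm [0.4259 0.2566]
arm [0.4829 0.2583]
```

```bash
python3 -m crank '[0,0,0,0.0055,0.0166,-0.03,100, 0,0,0,0,0,-0.03,100, 0,0,0,0,0,-0.03,100, 0,0,0,0,0,-0.014,100, 0,0,0,0,0,-0.01,100, 0,0,0,0,0,-0.01,100, 0,0,0,0,0,0,100, 0,0,0,0,0,0,100]' 40
python3 - <<'E'
from h import *
im=get_image("wrist"); save(im,"w2.png"); s=observe(); print(s["position"],s["ft_force"])
import pickle; pickle.dump(im,open("w2.pkl","wb"))
E
```

```text
time_s: 2.75
position: [0.4909, 0.2696, 0.177]
tool_rot: [[1.0, 0.026, 0.001], [0.026, -1.0, 0.0], [0.001, -0.0, -1.0]]
ft_force: [1.1, -0.2, 0.3]
grip_width: 0.0852
[0.49096198 0.26973171 0.17716125] [ 0.10349146 -0.4706036   0.37728511]
```

View pics/w2.png

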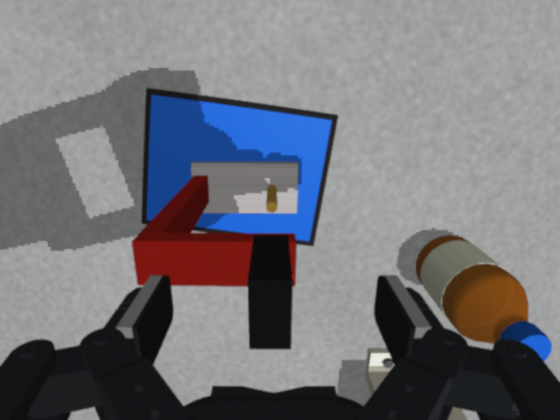

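The handle (x 249–291, y 237–348) is centred between the fingers. I close now.

```bash
python3 -m crank '[0,0,0,0,0,0,30, 0,0,0,0,0,0,20, 0,0,0,0,0,0,15, 0,0,0,0,0,0,5, 0,0,0,0,0,0,0, 0,0,0,0,0,0,0, 0,0,0,0,0,0,0, 0,0,0,0,0,0,0]' 90
python3 -m crank '[0,0,0,0,0,0.003,0, 0,0,0,0,0,0.005,0, 0,0,0,0,0,0.007,0, 0,0,0,0,0,0,0, 0,0,0,0,0,0,0]' 90
python3 - <<'E'
from h import *
im=get_image("wrist"); save(im,"w3.png"); s=observe(); print(s["position"],s["ft_force"],s["wrist_torque"],s["grip_width"])
E
```

```text
time_s: 3.6
position: [0.4907, 0.2698, 0.1765]
tool_rot: [[1.0, 0.026, 0.0], [0.026, -1.0, 0.0], [0.0, -0.0, -1.0]]
ft_force: [-0.9, 0.5, 2.0]
grip_width: 0.0151
time_s: 4.1
position: [0.4906, 0.2698, 0.1914]
tool_rot: [[1.0, 0.026, 0.0], [0.026, -1.0, 0.0], [0.0, -0.0, -1.0]]
ft_force: [0.4, -1.1, -4.9]
grip_width: 0.0148
[0.4905225  0.26975142 0.19122947] [-0.65273128  0.15103904 -4.39869013] [-0.04604934 -0.198466    0.02720662] 0.01464147861945807
```

View pics/w3.png

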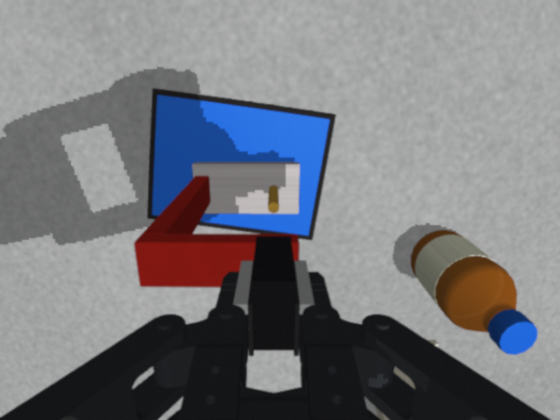

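```bash
python3 -m crank '[0,0,0,0,0,0.01,0, 0,0,0,0,-0.01,0,0, 0,0,-0.013,0,-0.02,0,0, 0,0,-0.013,0.0025,-0.03,0,0, 0,0,0,0.0025,-0.03,0,0, 0,0,0,0.0025,-0.03,0,0, 0,0,0,0.002,-0.03,0,0, 0,0,0,0,-0.03,0,0, 0,0,0,0,-0.03,0,0, 0,0,0,0,-0.02,0,0, 0,0,0,0,-0.012,0,0, 0,0,0,0,-0.0058,0,0, 0,0,0,0,0,0,0, 0,0,0,0,0,0,0,0,0,0,0,0,-0.01,0, 0,0,0,0,0,-0.008,0, 0,0,0,0,0,0,0, 0,0,0,0,0,0,0]'
python3 - <<'E'
from h import *
import pickle
d={n:get_image(n) for n in("scene","top")}; pickle.dump(d,open("im1.pkl","wb"))
s=observe(); print(s["position"],s["tool_rot"][0],s["ft_force"],s["time_s"])
a=cv2.resize(d["top"]["frame"][130:260,220:340],None,fx=4,fy=4,interpolation=cv2.INTER_CUBIC)[:520]
b=cv2.resize(d["scene"]["frame"][130:290,260:340],None,fx=3.25,fy=3.25,interpolation=cv2.INTER_CUBIC)
cv2.imwrite("pics/c2.png",cv2.cvtColor(np.hstack([a,b[:520]]),cv2.COLOR_RGB2BGR))
E
```

```text
time_s: 5.95
position: [0.5, 0.0222, 0.183]
tool_rot: [[1.0, 0.001, -0.001], [0.001, -1.0, 0.0], [-0.001, -0.0, -1.0]]
ft_force: [-0.6, -0.9, -5.6]
grip_width: 0.0147
[0.50027087 0.02209491 0.18348341] [9.99999786e-01 5.60348038e-04 3.36634765e-04] [-0.24534822  0.58287013 -5.17250888] 6.05
```

View pics/c2.png

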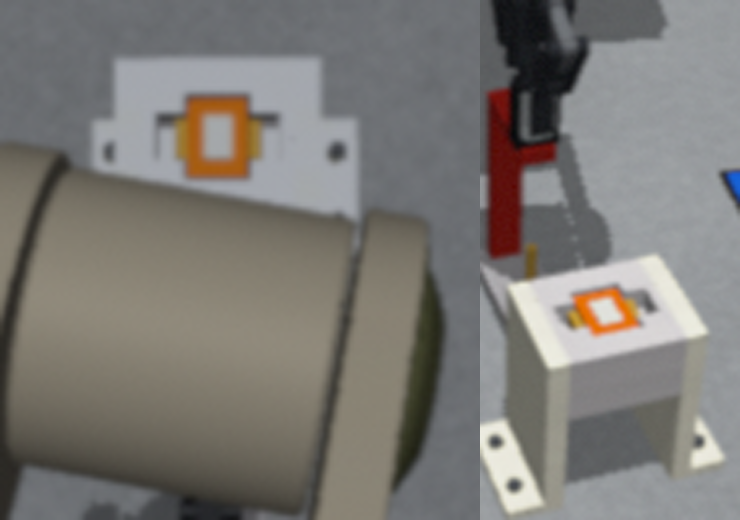

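Run:
```python
from h import *
import pickle
d=pickle.load(open("im1.pkl","rb")); im=d["scene"]; f=im["frame"]
h,s,v=cv2.split(cv2.cvtColor(f,cv2.COLOR_RGB2HSV))
m=(h>14)&(h<28)&(s>110)
ys,xs=np.where(m[195:216,266:285]); print(ys.min()+195,xs[ys<=ys.min()+3].mean()+266)
print(f[200:216,275])
print(proj(im,np.array([.5003,.0221,.0697])))
for vv in(204.5,205.5,206.5): print(onz(im,275.5,vv,.0697))
c=np.array([onz(im,260+(U-480)/3.25-.35,130+V/3.25-.35,.124)[:2] for U,V in[(508,283),(657,256),(708,333),(549,369)]]); print("nest corners",c.round(4),c.mean(0))
```

```text
205 275.3333333333333
[[ 93  96  96]
 [ 92  95  97]
 [ 93  96  98]
 [ 95  97  98]
 [103  98  91]
 [117  99  63]
 [119  95  43]
 [109  87  37]
 [102  82  33]
 [103  82  34]
 [103  83  33]
 [102  82  34]
 [102  81  33]
 [104  83  35]
 [104  84  39]
 [121 106  76]]
[273.49341241 205.97510311]
[0.49658117 0.02814616 0.0697    ]
[0.50003329 0.02696354 0.0697    ]
[0.5034657  0.02578768 0.0697    ]
nest corners [[ 0.5947 -0.0217]
 [ 0.5979  0.0758]
 [ 0.6744  0.0764]
 [ 0.6748 -0.0234]] [0.63541743 0.02678054]
```

The rod and the nest axis agree in y within the scene view (about 27 mm in both). I insert at that y, rod tip near z 0.068.

```bash
python3 -m crank '[0,0,0,0.005,0,-0.002,0, 0,0,0,0.015,0,0,0, 0,0,0,0.02,0,0,0, 0,0,0,0.02,0,0,0, 0,0,0,0.02,0,0,0, 0,0,0,0.02,0,0,0, 0,0,0,0.015,0,0,0, 0,0,0,0.008,0,0,0, 0,0,0,0.003,0,0,0, 0,0,0,0,0,0,0, 0,0,0,0,0,0,0]'
python3 -m crank '[0,0,0,0,0,0.003,0, 0,0,0,0,0,0.003,0, 0,0,0,0,0,0.001,0, 0,0,0,0,0,0,0, 0,0,0,0,0,0,0]'
python3 -c "
from h import *
s=observe();print(s['position'],s['ft_force'],s['wrist_torque'])"
```

```text
time_s: 7.15
position: [0.6256, 0.0221, 0.1814]
tool_rot: [[1.0, 0.0, -0.0], [0.0, -1.0, 0.0], [-0.0, -0.0, -1.0]]
ft_force: [-0.0, -0.3, -5.4]
grip_width: 0.0152
time_s: 7.65
position: [0.626, 0.022, 0.1884]
tool_rot: [[1.0, 0.0, -0.0], [0.0, -1.0, -0.0], [-0.0, 0.0, -1.0]]
ft_force: [-0.3, -0.3, -3.9]
grip_width: 0.0149
[0.62604169 0.02201135 0.18837917] [-0.34434035 -0.34065557 -3.93060186] [ 0.01566325 -0.11737014  0.01348661]
```

```bash
for i in 1 2 3; do python3 -m crank '[0,0,0,0,0,0.001,0, 0,0,0,0,0,0,0]' | grep -E "pos|force"; done
```

```text
position: [0.6261, 0.022, 0.1894]
ft_force: [-0.2, -0.7, -5.5]
position: [0.6262, 0.022, 0.1905]
ft_force: [0.4, 0.1, -4.3]
position: [0.6262, 0.022, 0.1915]
ft_force: [-0.3, -0.1, -4.3]
```

```bash
for i in 1 2 ; do python3 -m crank '[0,0,0,0,0,0.0005,0, 0,0,0,0,0,0,0]' | grep -E "pos|force"; done
```

```text
position: [0.6261, 0.022, 0.1916]
ft_force: [1.2, -0.4, -6.6]
position: [0.626, 0.022, 0.1917]
ft_force: [1.8, 0.5, -11.0]
```

```bash
python3 -m crank '[0,0,0,0,0,-0.0003,0, 0,0,0,0,0,0,0]' | grep -E "pos|force";for i in 1 2 3 4; do python3 -m crank '[0,0,0,0.001,0,0,0, 0,0,0,0,0,0,0]' | grep -E "pos|force"; done
```

```text
position: [0.626, 0.022, 0.1917]
ft_force: [1.8, 0.3, -10.3]
position: [0.6266, 0.022, 0.1917]
ft_force: [-1.0, -0.5, -11.1]
position: [0.6276, 0.0221, 0.1917]
ft_force: [-3.2, 0.0, -11.1]
position: [0.6289, 0.0221, 0.1918]
ft_force: [-2.8, -0.3, -10.7]
position: [0.6303, 0.022, 0.1921]
ft_force: [-2.8, -0.2, -10.5]
```

```bash
for i in 1 2 3; do python3 -m crank '[0,0,0,0.001,0,0,0, 0,0,0,0,0,0,0]' | grep -E "pos|force"; done;  python3 -c "
from h import *
s=observe();print(s['position'],s['ft_force'],s['wrist_torque'])"
```

```text
position: [0.6324, 0.0219, 0.1933]
ft_force: [0.3, -1.0, -4.0]
position: [0.6328, 0.0219, 0.1929]
ft_force: [0.5, -1.1, -5.0]
position: [0.6334, 0.022, 0.1923]
ft_force: [-0.7, -0.4, -5.4]
[0.63337161 0.02198183 0.19225105] [-0.69016752 -0.42985639 -5.35043156] [ 0.01731661 -0.10084093 -0.01783359]
```

The force fell and z rose at x ≈ 0.632, so the hole is found. I raise gently.

```bash
for i in 1 2 3 4; do python3 -m crank '[0,0,0,0,0,0.001,0, 0,0,0,0,0,0,0]' | grep -E "pos|force"; done
```

```text
position: [0.6332, 0.022, 0.1932]
ft_force: [0.1, -0.7, -4.5]
position: [0.6332, 0.022, 0.1942]
ft_force: [-0.8, -0.5, -3.8]
position: [0.6332, 0.022, 0.1952]
ft_force: [1.1, -0.4, -4.1]
position: [0.6332, 0.022, 0.1962]
ft_force: [-0.3, -0.6, -4.4]
```

```bash
python3 -m crank '[0,0,0,0,0,0.001,0, 0,0,0,0,0,0.001,0, 0,0,0,0,0,0.001,0, 0,0,0,0,0,0,0]' | grep -E "pos|force"; for i in 1 2 3 4 5; do python3 -m crank '[0,0,0,0,0,0.001,0, 0,0,0,0,0,0,0]' | grep -E "pos|force"; done
```

```text
position: [0.6332, 0.022, 0.1993]
ft_force: [-0.3, -0.5, -4.2]
position: [0.6331, 0.022, 0.2002]
ft_force: [-0.6, 0.1, -4.3]
position: [0.6332, 0.022, 0.2012]
ft_force: [0.2, 0.7, -4.9]
position: [0.633, 0.022, 0.2016]
ft_force: [0.6, -0.2, -8.7]
position: [0.6327, 0.0221, 0.2022]
ft_force: [-0.2, 1.4, -12.2]
position: [0.6327, 0.022, 0.2035]
ft_force: [-0.4, -0.5, -12.9]
```

```bash
for i in 1 2 3; do python3 -m crank '[0,0,0,0,0,0.001,0, 0,0,0,0,0,0.001,0, 0,0,0,0,0,0.001,0, 0,0,0,0,0,0,0]' | grep -E "pos|force"; done
python3 - <<'E'
from h import *
import pickle
im=get_image("scene"); pickle.dump(im,open("im2.pkl","wb"))
b=cv2.resize(im["frame"][190:250,260:340],None,fx=8,fy=8,interpolation=cv2.INTER_CUBIC)
cv2.imwrite("pics/c3.png",cv2.cvtColor(b,cv2.COLOR_RGB2BGR))
for z in(.122,.132,.134,.136): print(z,[proj(im,np.array([.6354+a,.0268+c,z])).round(1) for a in(-.02,.02) for c in(-.015,.015)])
E
```

```text
position: [0.6331, 0.022, 0.2073]
ft_force: [-1.6, -0.5, -12.4]
position: [0.6332, 0.022, 0.2103]
ft_force: [-1.0, 0.7, -11.7]
position: [0.6331, 0.022, 0.2133]
ft_force: [-1.7, 0.9, -11.8]
0.122 [array([287.6, 220.6]), array([301.7, 217.7]), array([294.8, 233.5]), array([309.3, 230.3])]
0.132 [array([287.8, 216.7]), array([302. , 213.8]), array([295.1, 229.6]), array([309.7, 226.4])]
0.134 [array([287.8, 215.9]), array([302.1, 213. ]), array([295.1, 228.8]), array([309.8, 225.6])]
0.136 [array([287.9, 215.1]), array([302.1, 212.2]), array([295.2, 228. ]), array([309.8, 224.8])]
```

View pics/c3.png

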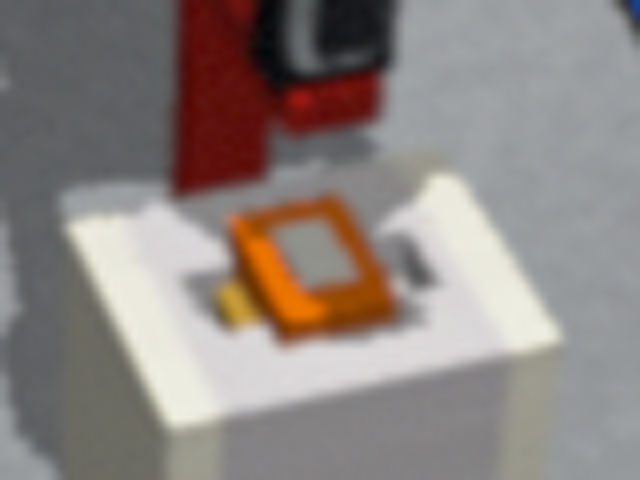

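The cell rises upright with only about 7–8 N of push. Its top is at about 132–133.5 mm, so I raise it roughly 2 mm more and check by the window's pixel shift.

```bash
python3 -m crank '[0,0,0,0,0,0.001,0, 0,0,0,0,0,0.001,0, 0,0,0,0,0,0.0003,0, 0,0,0,0,0,0,0, 0,0,0,0,0,0,0]' | grep -E "pos|force"
python3 - <<'E'
from h import *
import pickle
a=pickle.load(open("im1.pkl","rb"))["scene"]; a0=pickle.load(open("im0.pkl","rb"))["scene"]; b=pickle.load(open("im2.pkl","rb")); c=get_image("scene"); pickle.dump(c,open("im3.pkl","wb"))
for im in(a0,a,b,c):
    f=cv2.resize(im["frame"][200:245,275:325],None,fx=8,fy=8,interpolation=cv2.INTER_CUBIC)
    h,s,v=cv2.split(cv2.cvtColor(f,cv2.COLOR_RGB2HSV))
    o=((h<18)&(s>130)&(v>60)).astype(np.uint8)
    cs,hi=cv2.findContours(o,cv2.RETR_CCOMP,cv2.CHAIN_APPROX_NONE)
    i=max((k for k in range(len(cs)) if hi[0][k][3]>=0),key=lambda k:cv2.contourArea(cs[k]))
    m=cv2.moments(cs[i]); u,w=275+m["m10"]/m["m00"]/8-.44,200+m["m01"]/m["m00"]/8-.44
    x,y,W,H=cv2.boundingRect(cs[i])
    # height on vertical line through nest axis
    zs=np.linspace(.11,.15,401); k=np.argmin([abs(proj(im,np.array([.6354,.0268,z]))[1]-w) for z in zs])
    print(round(u,2),round(w,2),m["m00"]/64,zs[k].round(4),200+y/8,200+(y+H)/8)
E
```

```text
position: [0.6331, 0.022, 0.2154]
ft_force: [-0.9, 0.3, -12.2]
298.27 225.27 67.734375 0.1223 221.25 230.375
298.27 225.27 67.7890625 0.1223 221.25 230.375
298.89 221.23 67.421875 0.1327 217.125 226.375
298.99 220.38 66.8203125 0.1348 216.25 225.5
```

```bash
python3 -m crank '[0,0,0,0,0,0.0004,0, 0,0,0,0,0,0.0003,0, 0,0,0,0,0,0,0, 0,0,0,0,0,0,0]' | grep -E "pos|force"
python3 -m crank '[0,0,0,0,0,-0.001,0, 0,0,0,0,0,-0.002,0, 0,0,0,0,0,-0.002,0, 0,0,0,0,0,0,0,0,0,0,0,0,0,0]' | grep -E "pos|force"
python3 - <<'E'
from h import *
c=get_image("scene")
b=cv2.resize(c["frame"][190:250,260:340],None,fx=8,fy=8,interpolation=cv2.INTER_CUBIC)
cv2.imwrite("pics/c4.png",cv2.cvtColor(b,cv2.COLOR_RGB2BGR))
f=cv2.resize(c["frame"][200:245,275:325],None,fx=8,fy=8,interpolation=cv2.INTER_CUBIC)
h,s,v=cv2.split(cv2.cvtColor(f,cv2.COLOR_RGB2HSV)); o=((h<18)&(s>130)&(v>60)).astype(np.uint8)
cs,hi=cv2.findContours(o,cv2.RETR_CCOMP,cv2.CHAIN_APPROX_NONE)
i=max((k for k in range(len(cs)) if hi[0][k][3]>=0),key=lambda k:cv2.contourArea(cs[k])); m=cv2.moments(cs[i]); w=200+m["m01"]/m["m00"]/8-.44
zs=np.linspace(.11,.15,401); print(w,zs[np.argmin([abs(proj(c,np.array([.6354,.0268,z]))[1]-w) for z in zs])])
E
```

```text
position: [0.6331, 0.022, 0.216]
ft_force: [-0.8, 0.7, -13.4]
position: [0.6333, 0.022, 0.2115]
ft_force: [-0.3, 0.7, -4.2]
220.22782594473946 0.1352
```

View pics/c4.png

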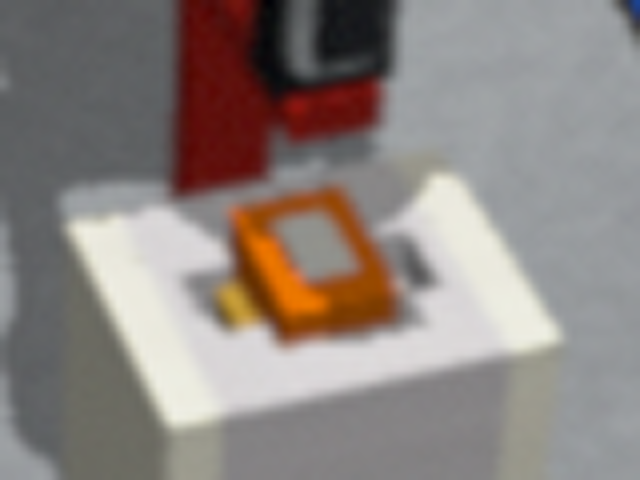

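The cell stays proud and upright with the rod withdrawn: top at about 135 mm by vision, 136 mm by the tool's travel. Next I back the tool out.

```bash
python3 -m crank '[0,0,0,0,0,-0.003,0, 0,0,0,0,0,-0.004,0, 0,0,0,0,0,-0.004,0, 0,0,0,0,0,-0.004,0, 0,0,0,0,0,-0.004,0, 0,0,0,0,0,-0.004,0, 0,0,0,0,0,-0.004,0, 0,0,0,0,0,-0.0035,0, 0,0,0,0,0,0,0, 0,0,0,0,0,0,0]' | grep -E "pos|force"
python3 -m crank '[0,0,0,-0.005,0,0,0, 0,0,0,-0.015,0,0,0, 0,0,0,-0.02,0,0,0, 0,0,0,-0.02,0,0,0, 0,0,0,-0.02,0,0,0, 0,0,0,-0.02,0,0,0, 0,0,0,-0.02,0,0,0, 0,0,0,-0.01,0,0,0, 0,0,0,-0.003,0,0,0, 0,0,0,0,0,0,0, 0,0,0,0,0,0,0]'
```

```text
position: [0.6332, 0.022, 0.1806]
ft_force: [0.2, -0.3, -4.6]
time_s: 17.3
position: [0.5009, 0.0219, 0.1807]
tool_rot: [[1.0, 0.0, 0.001], [0.0, -1.0, -0.0], [0.001, 0.0, -1.0]]
ft_force: [-0.1, -0.1, -4.3]
grip_width: 0.015
```

```bash
python3 -m crank '[0,0,0,0,0,0.01,0, 0,0,0,0,0.005,0.01,0, 0,0,0.013,-0.0025,0.015,0,0, 0,0,0.013,-0.0025,0.03,0,0, 0,0,0,-0.0025,0.03,0,0, 0,0,0,-0.0028,0.03,0,0, 0,0,0,0,0.03,0,0, 0,0,0,0,0.03,0,0, 0,0,0,0,0.03,0,0, 0,0,0,0,0.025,0,0, 0,0,0,0,0.015,0,0, 0,0,0,0,0.0079,0,0, 0,0,0,0,0,0,0, 0,0,0,0,0,0,0, 0,0,0,0,0,-0.01,0, 0,0,0,0,0,-0.008,0, 0,0,0,0,0,-0.002,0, 0,0,0,0,0,-0.001,0, 0,0,0,0,0,0,0, 0,0,0,0,0,0,0]'
```

```text
time_s: 19.3
position: [0.4899, 0.2699, 0.1798]
tool_rot: [[1.0, 0.026, 0.0], [0.026, -1.0, 0.0], [0.0, -0.0, -1.0]]
ft_force: [0.4, -0.7, -4.3]
grip_width: 0.0145
```

```bash
python3 -m crank '[0,0,0,0,0,-0.001,0, 0,0,0,0,0,-0.001,0, 0,0,0,0,0,-0.0005,0, 0,0,0,0,0,0,0]'| grep -E "pos|force"; for i in 1 2 3; do python3 -m crank '[0,0,0,0,0,-0.0005,0, 0,0,0,0,0,0,0]' | grep -E "pos|force"; done
```

```text
position: [0.4898, 0.2699, 0.177]
ft_force: [-0.6, -0.4, -4.9]
position: [0.4898, 0.2699, 0.1766]
ft_force: [0.2, 0.8, -4.4]
position: [0.4899, 0.2699, 0.1766]
ft_force: [-0.4, -1.0, 0.5]
position: [0.49, 0.27, 0.1765]
ft_force: [-2.1, -1.2, 6.1]
```

```bash
python3 -m crank '[0,0,0,0,0,-0.0,0, 0,0,0,0,0,0.0007,0, 0,0,0,0,0,0,25, 0,0,0,0,0,0,40, 0,0,0,0,0,0,60, 0,0,0,0,0,0,60, 0,0,0,0,0,0,60, 0,0,0,0,0,0.01,60, 0,0,0,0,0,0.02,60, 0,0,0,0,0,0.03,60, 0,0,0,0,0,0.04,60, 0,0,0,0,0,0.03,60, 0,0,0,-0.03,-0.04,0,60, 0,0,0,-0.03,-0.05,0,60, 0,0,0,-0.03,-0.05,0,60, 0,0,0,0,-0.05,0,60, 0,0,0,0,0,0,60, 0,0,0,0,0,0,60]'
python3 - <<'E'
from h import *
c=get_image("scene"); save(c,"s9.png")
t=get_image("top"); 
cv2.imwrite("pics/f9.png",cv2.cvtColor(np.hstack([c["frame"][100:340,140:440],t["frame"][100:340,100:480]]),cv2.COLOR_RGB2BGR))
E
```

```text
time_s: 22.1
position: [0.4085, 0.0934, 0.3071]
tool_rot: [[1.0, 0.024, 0.001], [0.024, -1.0, 0.0], [0.001, -0.0, -1.0]]
ft_force: [-0.1, 0.2, -0.8]
grip_width: 0.0511
```

View pics/f9.png

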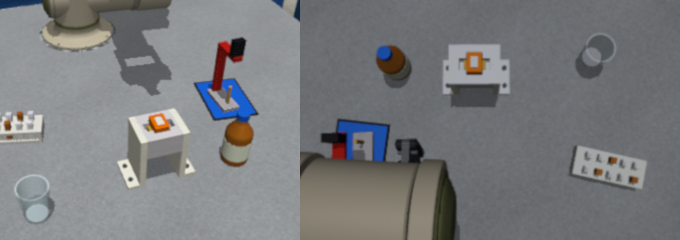

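The tool stands upright on the blue mat. The cell is proud and upright, the gripper is clear, and the rack, bottle and beaker are where they were. I hand the job in.

```bash
python3 -c "
from rig import *
print(observe()['qvel']); print(close_job())"
```

```text
[ 1.16571611  0.40533046  0.17665623 -0.10518099 -0.11187363 -0.24063432]
the job is handed in; nothing more can be done
None
```

The cell is pushed up and still gripped upright in the nest, the tool is back upright on its blue mat, and I handed the job in at about 22 s of the 61 s allowed.

- **Finding the hole:** I slid the rod along the underside, pressing with about 6 N. It dropped into the hole at x ≈ 0.633 m, about 2 mm before the nest axis.
- **Pushing the cell:** it took about 7 to 9 N, well under the 25 N limit, and the cell stayed where it was when the rod came out.
- **How far proud:** my two checks disagree by about 1 mm. The scene camera says about 11 mm and the tool's travel about 12.4 mm, so I expect close to 12 mm.
- **Putting the tool back:** I set it down with about 10 N and let go. The last pictures show it upright on the mat, the gripper clear, and the rack, bottle and beaker apparently unmoved; I judged those three by eye.
- **At hand-in:** the arm was still settling slightly, at about 1 degree/s on joint 1, and touching nothing.

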